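# Find the flush release on the coin counter and open its hopper lid

## Task

Open the coin counter's blue hopper lid so that coins can be poured in: feel lightly along the dark flat panel in front of the lid for the flush recessed release button, and press it in until the lid springs up. Then push the lid back on its hinge with the fingertips, past upright, so that it stands open by itself, and leave the jar, the basket and the two coin stacks where they are.

Things in the scene. Friction and masses are not known exactly. Their poses are not given: they have to be found in the camera images.
- counter: Fixed bench coin counter, off-white housing 320 mm deep (x), 400 wide (y), 150 high; origin at the centre of its underside. Axes: z up, x from its front (robot side: keys, display, coin cups) to its back, y to the left. On top, from the front: sloping keys and display, dark panel, blue hopper lid.
- panel (a point): Middle of the dark, flat, level, rigid panel on the coin counter, on its surface, 150 mm above the table; same axes as counter. The panel spans x -50 to +60 mm and y -200 to +200 mm from here. The release button is let into it on the centre line x = 0; its place along y differs from machine to machine, -55 to +55 mm, and is not given: feel or look for it.
- release (a joint): Depth (m) of the release button, 0 at rest, 0.012 at the bottom. A push plate 43 (x) by 47 mm (y), a little lighter than the panel, its face 2 mm below the panel's surface. It gives straight down against a spring (about 3 N at first, 9 N at the bottom), lets the lid go at about 0.004, that is 6 mm below the panel's surface, and comes back up when let go.
- lid_hinge (a point): Middle of the lid's hinge line (along y) at its back edge, in mid-thickness, 147.5 mm above the table, 198 mm behind panel; same axes, fixed. The shut lid is a blue plate 236 mm wide, 5 mm thick, reaching 135 mm from the hinge towards the robot, flush with the panel; its free edge then lies 63 mm behind the panel's centre line.
- lid_edge (a point): Middle of the lid's free edge (the edge nearest the robot when shut), in mid-thickness, 135 mm from the hinge line; it moves with the lid.
- lid (a joint): Lid angle (rad): 0 shut and caught, grows as the free edge rises and swings back away from the robot, 1.57 upright, 1.95 at its stop. Freed by the button, it springs up by itself to about 1.15 and stays; the stiff hinge holds it wherever it is left. Its free edge can then be pushed away from the robot with about 1 N.
- jar: Loose clear jar with a red lid, 84 mm across, 140 mm high, standing on the table to the left of the machine; origin at the centre of its underside. Bystander.
- basket: Loose red slatted plastic basket, 160 x 120 x 80 mm, on the table to the right of the machine; origin at the centre of its underside. Bystander.
- stack_a: Loose stack of silver coins, 26 mm across, 29 mm high, standing on the machine's left ledge beside the lid; origin at the centre of its underside. Bystander.
- stack_b: Loose stack of brass coins, 26 mm across, 24 mm high, standing on the machine's right ledge beside the lid; origin at the centre of its underside. Bystander.

How it is judged:
By the outcome, as a careful person would: the job done as asked, in the order asked, and still so for the second after the job is handed in, with the robot touching nothing.
It also fails if it takes over 64 s, if anything falls off the work surface, if the arm or the gripper's body presses on something with over 40 N, if the wrist force passes 120 N, or if a joint passes its speed limit or range.

## Robot

A 6-joint arm with a two-finger parallel gripper is mounted at the origin on the work surface. World frame = base frame: x ahead of the robot, y to its left, z up, the work surface at z = 0. Lengths are in m, angles in rad, forces in N, time in s.
With the tool pointing down it reaches from about 0.275 to 0.875 m from the base axis. Payload 12.5 kg.
Tool frame: the origin (TCP) lies at the very end of the fingers, on their centre line; the grasp point (between the pads) lies 19 mm behind it (ctrl.tcp_to_grasp is the distance from the TCP to the grasp point, in m); z points along the fingers, y is the direction in which the jaws open and shut (so a half turn about z gives the same grasp; the last joint's range is limited). The gripper opens to 85 mm and grips with 20 to 120 N. Pads are 22 mm wide; open, the fingers measure 114 mm over their backs; the gripper's body (76 mm by 85 mm) begins 54 mm behind the grasp point. The pads swing forward as they close: fully open they stand 13 mm farther back than shut.
Start: joints at [-1.221, 0.351, 1.652, -0, 1.139, -0.085], TCP at [0.232, -0.499, 0.231] pointing down, gripper open.
Joint ranges: [-2.75, 2.75], [-0.79, 2.1], [0.01, 2.65], [-1.57, 4.71], [0.07, 3.14], [-2.87, 2.87]. Speed limits (rad/s): [2.22, 2.22, 2.79, 3.14, 3.14, 3.14].

## Interface

Orientations are given as a unit quaternion [x, y, z, w].
In Python, from workcell import ctrl gives the robot as it stands.
- The arm moves only by the tool move_arm, never from a script. Its argument "increments" is one flat list of numbers, 7 for each row, row after row: the shift along the tool's x, y, z in mm, then the turn, a rotation vector about the tool's x, y, z in rad, then the finger opening in mm, from 0 to 85.4. In form: [dx, dy, dz, rx, ry, rz, jaw, dx, dy, dz, rx, ry, rz, jaw, ...]. A call has 1 to 5 rows; each row shifts and turns the pose as measured when the row begins, along the tool's axes as they then stand; what a row does not reach is not made up. A row lasts 1/8 s, in which the tool goes at most 62.5 mm and 10.7 degrees, less where a joint would pass 70% of its speed; a pose out of reach is approached as far as the arm can. A call is refused whole if a number of a shift passes 62.5 or a number of a turn 0.188, either way. A call with a gripper value outside its range is refused whole. The fingers move at their own pace and stop on an object; "squeeze" is the grip in N (left out, the last holds). Time passes only in rows, so rows that do not move let the fingers close. It gives the time, the measured TCP pose, the force and the opening at its end, in the units of the state.
- ctrl.observe(): the state, without advancing time (a new reading comes with each control period).
- ctrl.get_image(name): name is "side" or "top" or "wrist"; returns the picture (420x560x3 uint8, red, green, blue); there is no depth.
- ctrl.calibration(name): a dict with "fx", "fy", "cx", "cy" (pixels), "rvec" (rotation vector, rad) and "tvec" (3), from world to camera coordinates, as OpenCV has them; the wrist camera has in their place "T_tool_cam" (4x4, takes a point from camera to tool coordinates, whose origin is the TCP and whose axes are the flange's). Camera axes: x right, y down, z forward; pixel columns grow to the right and rows downward; lengths in m; the calibration is good to about 2 mm. A picture is of the moment at which its call begins: read the wrist's pose just before it. calibration takes no time and is no camera call.
- ctrl.close_job(): hands the job in, once; it reports no verdict.
The state is a dict: "t": time; "q": joint angles; "joint_velocities": joint speeds; "joint_torque": joint torques, N m; "tool_pos": TCP position; "tcp_rot": TCP orientation; "force": force on the tool from outside, world axes, zero at the start; "wrist_torque": the same for the moment, N m; "finger_gap": finger opening in m.
Only numpy, scipy, OpenCV 4.12 (cv2) and the standard library are available. Lean on these libraries where they do the work, as an engineer would, in place of code of your own. Each camera call takes 0.05 s, during which the arm holds its last target.

## Working session

There is one attempt and no reset: what is moved stays moved. The work goes in short steps, Python scripts to look and compute and a tool call to move; the robot and the scene stay as the last step left them, time stands still between calls to the robot, and variables do not carry over. Pictures are saved under pics/ and viewed, and the job is handed in when it is done.

Besides the shell and the picture viewer there is one more tool, called after "Emit:" by a JSON object that holds its "op" and its "data". move_arm: Moves the arm, as the interface text tells. Its arguments: {"type":"object","properties":{"increments":{"type":"array","items":{"type":"number"}},"squeeze":{"type":"number"}},"required":["increments"]}

```bash
mkdir -p pics; ls
python3 - <<'E'
from workcell import ctrl
import cv2
print(ctrl.observe())
for n in ("side","top","wrist"):
    im=ctrl.get_image(n); cv2.imwrite(f"pics/{n}0.png",im[:,:,::-1]); print(n,ctrl.calibration(n))
E
```

```text
pics
{'t': 0.0, 'q': array([-1.22057474e+00,  3.51238047e-01,  1.65242504e+00,  1.33340222e-05,
        1.13913681e+00, -8.45954939e-02]), 'joint_velocities': array([-0.00068649, -0.00129684,  0.00055428, -0.00219386, -0.00064494,
        0.00036156]), 'joint_torque': array([-1.05029863e-03, -5.06102014e+01, -2.91403162e+01, -1.54032232e-04,
        4.50621243e-03,  1.43229096e-05]), 'tool_pos': array([ 0.23159554, -0.49848661,  0.23075708]), 'tcp_rot': array([ 9.76460129e-01,  2.15697128e-01, -7.39328362e-05, -5.99107025e-04]), 'force': array([ 0.9708873 ,  0.06102201, -0.08101592]), 'wrist_torque': array([-0.00411796, -0.01999044, -0.01947872]), 'finger_gap': 0.08533042034842046}
side {'fx': 519.3929346655634, 'fy': 519.3929346655634, 'cx': 270.9732615442232, 'cy': 209.84293684010945, 'rvec': array([ 2.54993544,  1.22274545, -0.20312171]), 'tvec': array([-0.37042906, -0.35075189,  1.33321915])}
top {'fx': 396.1912969067431, 'fy': 396.1912969067431, 'cx': 279.9288835659296, 'cy': 207.97800187019715, 'rvec': array([ 2.19413886, -2.17238343,  0.09613732]), 'tvec': array([0.01354559, 0.56829365, 1.14673884])}
wrist {'fx': 356.4439941201392, 'fy': 356.4439941201392, 'cx': 282.3885971008636, 'cy': 212.03619075478503, 'T_tool_cam': array([[ 8.97055656e-05, -9.64025682e-01, -2.65809097e-01,
         6.61775269e-02],
       [ 9.99999818e-01, -7.22565976e-05,  5.99538417e-04,
         7.41374596e-04],
       [-5.97176893e-04, -2.65809102e-01,  9.64025500e-01,
        -1.41091192e-01],
       [ 0.00000000e+00,  0.00000000e+00,  0.00000000e+00,
         1.00000000e+00]])}
```

View pics/top0.png

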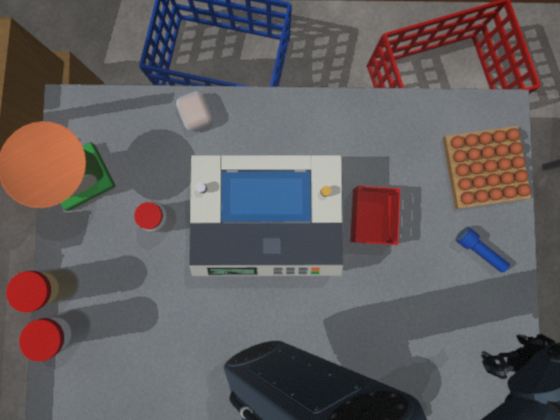

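View pics/side0.png

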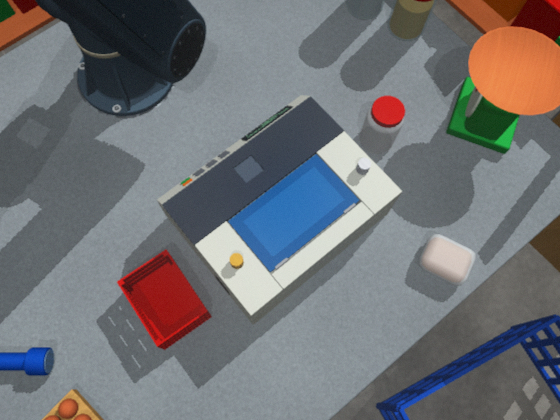

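The top view shows a lighter square on the dark panel at about (271,246), and the side view shows it at about (249,169). The blue lid is shut and the coin stacks stand on the ledges. Next I'll measure these.

```bash
cat > h.py <<'E'
import numpy as np, cv2
from workcell import ctrl
from scipy.spatial.transform import Rotation as R
def ray(name,uv):
    c=ctrl.calibration(name); Rm=cv2.Rodrigues(c["rvec"])[0]
    d=Rm.T@np.array([(uv[0]-c["cx"])/c["fx"],(uv[1]-c["cy"])/c["fy"],1]); o=-Rm.T@c["tvec"]; return o,d
def onz(name,uv,z):
    o,d=ray(name,uv); return o+d*(z-o[2])/d[2]
def proj(name,p):
    c=ctrl.calibration(name); K=np.array([[c["fx"],0,c["cx"]],[0,c["fy"],c["cy"]],[0,0,1.]])
    return cv2.projectPoints(np.array([p],float),c["rvec"],c["tvec"],K,None)[0].ravel()
def big(m):
    n,l,s,c=cv2.connectedComponentsWithStats(m.astype(np.uint8)); i=1+np.argmax(s[1:,4]); return l==i
E
python3 - <<'E'
from h import *
for n,roi in (("top",(150,350,140,290)),("side",(150,410,90,320))):
    im=cv2.imread(f"pics/{n}0.png"); hsv=cv2.cvtColor(im,cv2.COLOR_BGR2HSV)
    x0,x1,y0,y1=roi; w=np.zeros(im.shape[:2],bool); w[y0:y1,x0:x1]=1
    blue=big((hsv[...,0]>98)&(hsv[...,0]<115)&(hsv[...,1]>150)&w)
    r=cv2.minAreaRect(np.argwhere(blue)[:,::-1].astype(np.float32))
    print(n,"lid",[onz(n,p,.15).round(4)[:2] for p in cv2.boxPoints(r)])
    u,v=(271,246) if n=="top" else (249,169)
    print("pix btn",im[v,u],"panel",im[v,u+20],im[v,u-20])
    dark=big((im.max(2)<80)&w); g=cv2.GaussianBlur(im,(3,3),0).max(2).astype(int)
    d0=cv2.morphologyEx(dark.astype(np.uint8),cv2.MORPH_CLOSE,np.ones((25,25)))>0
    rr=cv2.minAreaRect(np.argwhere(dark)[:,::-1].astype(np.float32)); print("panel c",onz(n,rr[0],.15).round(4),[onz(n,p,.15).round(4)[:2] for p in cv2.boxPoints(rr)])
    sub=g[v-25:v+25,u-25:u+25]; th=(int(im[v,u].max())+int(im[v-0,u-20].max()))/2
    b=np.zeros_like(w); b[v-12:v+13,u-15:u+16]=g[v-12:v+13,u-15:u+16]>th
    b=big(b); rb=cv2.minAreaRect(np.argwhere(b)[:,::-1].astype(np.float32)); print("btn",rb,onz(n,rb[0],.148).round(4))
im=cv2.imread("pics/top0.png");cv2.imwrite("pics/z.png",cv2.resize(im[140:290,120:410],None,fx=2.7,fy=2.7,interpolation=2))
E
```

```text
top lid [array([0.6518, 0.1743]), array([ 0.6543, -0.0561]), array([ 0.5269, -0.0566]), array([0.5246, 0.1716])]
pix btn [104  93  85] panel [80 70 65] [80 71 65]
panel c [0.462  0.1689 0.15  ] [array([0.5107, 0.255 ]), array([0.5124, 0.0849]), array([0.4136, 0.0835]), array([0.412 , 0.2522])]
btn ((271.5, 245.5), (15.0, 17.0), 90.0) [0.4593 0.0411 0.148 ]
side lid [array([ 0.5269, -0.0592]), array([0.5191, 0.1848]), array([0.658 , 0.1747]), array([ 0.659 , -0.0608])]
pix btn [112  92  83] panel [82 67 58] [78 70 60]
panel c [0.5195 0.0536 0.15  ] [array([ 0.5177, -0.0631]), array([0.515 , 0.1765]), array([0.5215, 0.1759]), array([ 0.5239, -0.0633])]
btn ((248.27999877929688, 169.04000854492188), (18.799999237060547, 22.0), 53.13010025024414) [0.4616 0.0426 0.148 ]
```

View pics/z.png

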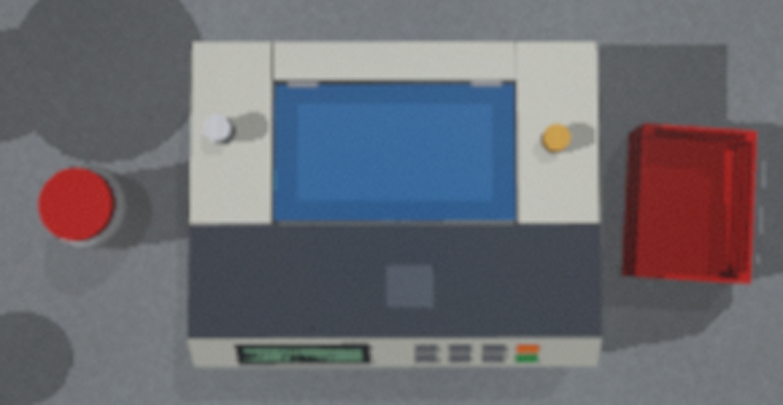

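The zoomed view shows the button as a lighter square just right of the panel's middle. It measures about (0.460, 0.042) in both views. The hinge is at x≈0.66 and the lid centre at y≈0.057. I'll close the fingers and swing over.

Emit:
{"op": "move_arm", "data": {"increments": [50,-5,-5,0,0,-0.1,0,55,-8,-5,0,0,-0.1,0,55,-8,0,0,0,-0.1,0,55,-8,0,0,0,-0.1,0,55,-8,0,0,0,-0.1,0], "squeeze": 20}}

```text
t: 0.78
tool_pos: [0.4266, -0.3062, 0.2401]
tcp_rot: [0.891, 0.455, -0.0, -0.001]
force: [0.9, -0.2, -0.2]
finger_gap: -0.0
```

Emit:
{"op": "move_arm", "data": {"increments": [55,-8,0,0,0,-0.1,0,55,-8,0,0,0,-0.1,0,55,-8,0,0,0,-0.1,0]}}

```text
t: 1.15
tool_pos: [0.4901, -0.1466, 0.2399]
tcp_rot: [0.81, 0.587, 0.0, -0.001]
force: [-0.1, -0.5, 0.0]
finger_gap: 0.0001
```

Emit:
{"op": "move_arm", "data": {"increments": [48,-22,0,0,0,-0.11,0,48,-16,0,0,0,-0.11,0,48,-10,0,0,0,-0.09,0,0,0,0,0,0,0,0]}}

```text
t: 1.65
tool_pos: [0.4715, 0.0126, 0.2396]
tcp_rot: [0.704, 0.71, 0.0, -0.002]
force: [1.0, -0.6, 0.8]
finger_gap: 0.0
```

Run:
```python
from h import *
s=ctrl.observe(); im=ctrl.get_image("wrist"); cv2.imwrite("pics/w1.png",im[:,:,::-1])
print(s["tool_pos"],R.from_quat(s["tcp_rot"]).as_matrix().round(3),s["q"].round(2),s["force"])
```

```text
[0.47152989 0.01264124 0.23957127] [[-0.009  1.    -0.002]
 [ 1.     0.009  0.003]
 [ 0.003 -0.002 -1.   ]] [-0.07  0.2   1.83  0.    1.11 -0.08] [ 1.03465206 -0.58684854  0.75617184]
```

View pics/w1.png

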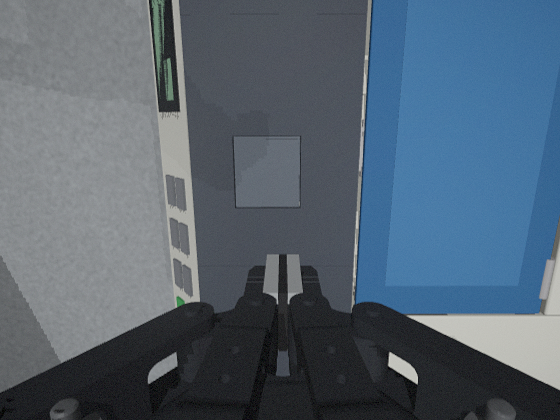

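The wrist view shows the square, recessed push plate at columns 234–300 and rows 136–208. The lid edge is at about column 360.

```bash
cat >> h.py <<'E'
def wray(s,uv):
    c=ctrl.calibration("wrist"); T=np.eye(4); T[:3,:3]=R.from_quat(s["tcp_rot"]).as_matrix(); T[:3,3]=s["tool_pos"]; T=T@c["T_tool_cam"]
    return T[:3,3],T[:3,:3]@np.array([(uv[0]-c["cx"])/c["fx"],(uv[1]-c["cy"])/c["fy"],1])
def wonz(s,uv,z):
    o,d=wray(s,uv); return o+d*(z-o[2])/d[2]
E
python3 - <<'E'
from h import *
s=ctrl.observe()
for uv in ((234,136),(300,136),(300,208),(234,208),(267,172)): print(wonz(s,uv,.148).round(4))
print("lid edge",wonz(s,(368,40),.15).round(4),wonz(s,(357,280),.15).round(4))
E
```

```text
[0.4397 0.0636 0.148 ]
[0.482  0.0639 0.148 ]
[0.483  0.0163 0.148 ]
[0.4384 0.016  0.148 ]
[0.4608 0.0406 0.148 ]
lid edge [0.5211 0.1201 0.15  ] [ 0.5243 -0.0356  0.15  ]
```

Emit:
{"op": "move_arm", "data": {"increments": [28,-10,20,0,0,0,0,0,0,40,0,0,0,0,0,0,25,0,0,0,0,0,0,0,0,0,0,0]}}

```text
t: 2.2
tool_pos: [0.4627, 0.0365, 0.1528]
tcp_rot: [0.707, 0.707, 0.0, -0.001]
force: [-0.4, 0.5, 1.3]
finger_gap: -0.0005
```

Next I'll feel downward in small steps. The face should be at 0.148.

Emit:
{"op": "move_arm", "data": {"increments": [3,-2,2,0,0,0,0,0,0,2,0,0,0,0,0,0,0,0,0,0,0]}}

```text
t: 2.58
tool_pos: [0.462, 0.0385, 0.1508]
tcp_rot: [0.708, 0.706, 0.002, 0.001]
force: [-0.4, 0.3, 0.4]
finger_gap: -0.0
```

Emit:
{"op": "move_arm", "data": {"increments": [0,0,2,0,0,0,0,0,0,0,0,0,0,0]}}

```text
t: 2.82
tool_pos: [0.4624, 0.0384, 0.1494]
tcp_rot: [0.708, 0.706, 0.002, 0.001]
force: [-0.1, 1.1, -0.6]
finger_gap: 0.0001
```

Emit:
{"op": "move_arm", "data": {"increments": [0,0,2,0,0,0,0,0,0,0,0,0,0,0]}}

```text
t: 3.08
tool_pos: [0.4626, 0.0385, 0.1475]
tcp_rot: [0.708, 0.706, 0.002, 0.001]
force: [-1.0, -0.2, 1.6]
finger_gap: 0.0004
```

The tip is below the panel surface with only light contact, so it is on the push plate. I'll press.

Emit:
{"op": "move_arm", "data": {"increments": [0,0,2,0,0,0,0,0,0,0,0,0,0,0]}}

```text
t: 3.32
tool_pos: [0.4626, 0.0385, 0.1456]
tcp_rot: [0.708, 0.706, 0.002, 0.001]
force: [-1.1, 0.4, 2.8]
finger_gap: -0.0001
```

Emit:
{"op": "move_arm", "data": {"increments": [0,0,2,0,0,0,0,0,0,2,0,0,0,0]}}

```text
t: 3.58
tool_pos: [0.4628, 0.0385, 0.1416]
tcp_rot: [0.708, 0.706, 0.002, 0.002]
force: [1.1, -0.6, 1.5]
finger_gap: 0.0
```

Run:
```python
from h import *
print(ctrl.observe()["force"]); im=ctrl.get_image("side"); cv2.imwrite("pics/s2.png",im[:,:,::-1])
```

```text
[ 1.06365083 -0.55214117  1.4741147 ]
```

View pics/s2.png

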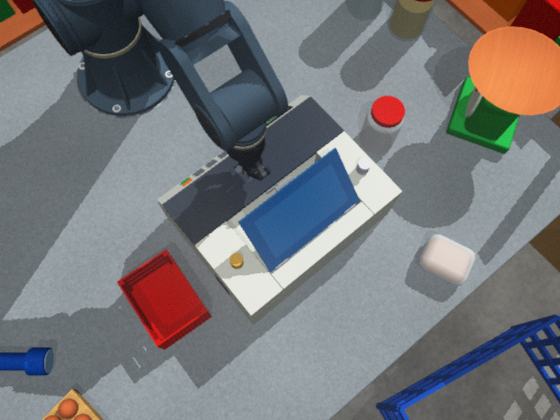

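The side view shows the lid (near 300,210) coming up while the tip is on the button. I'll wait briefly, lift off and check.

Emit:
{"op": "move_arm", "data": {"increments": [0,0,0,0,0,0,0,0,0,0,0,0,0,0,0,0,-20,0,0,0,0,0,0,-30,0,0,0,0,0,0,-30,0,0,0,0]}}

```text
t: 4.25
tool_pos: [0.4616, 0.0384, 0.221]
tcp_rot: [0.708, 0.706, 0.001, 0.0]
force: [-0.3, 0.1, 0.4]
finger_gap: 0.0002
```

Run:
```python
from h import *
s=ctrl.observe();print(s["tool_pos"],s["force"])
a=ctrl.get_image("side"); b=ctrl.get_image("top");w=ctrl.get_image("wrist")
cv2.imwrite("pics/s3.png",a[:,:,::-1]);cv2.imwrite("pics/w3.png",w[:,:,::-1])
for th in (0,.5,1.15,1.57,1.8,1.95):
  print(th,[proj("side",(.660-.135*np.cos(th),.057+dy,.1475+.135*np.sin(th))).round() for dy in(-.118,.118)])
```

```text
[0.4616041  0.0384367  0.22101731] [-0.30579446  0.12330726  0.37028811]
0 [array([227., 221.]), array([316., 155.])]
0.5 [array([230., 217.]), array([324., 146.])]
1.15 [array([249., 233.]), array([350., 157.])]
1.57 [array([269., 255.]), array([371., 175.])]
1.8 [array([280., 270.]), array([383., 189.])]
1.95 [array([288., 279.]), array([389., 198.])]
```

View pics/s3.png

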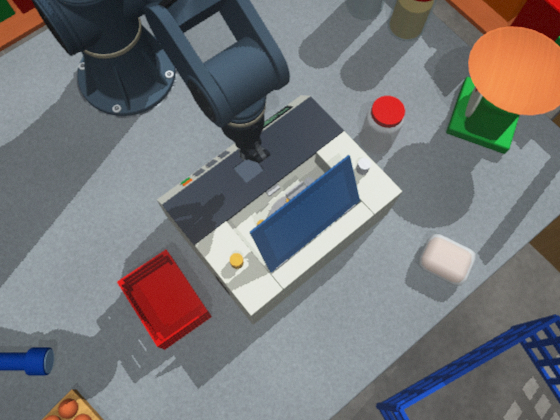

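View pics/w3.png

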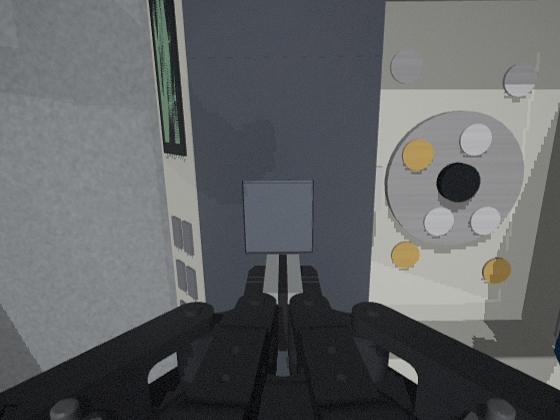

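The lid has sprung to about 1.15: its edge corners near (250,233) and (350,157) match the projected geometry. The button is back up. I'll turn the tool a quarter turn so the narrow side of the fingers faces the lid and the camera points to the robot, and rise to push height.

Emit:
{"op": "move_arm", "data": {"increments": [0,0,-10,0,0,-0.18,0,0,0,-10,0,0,-0.18,0,0,0,-9,0,0,-0.18,0,0,0,0,0,0,-0.18,0,0,0,0,0,0,-0.18,0]}}

```text
t: 5.03
tool_pos: [0.4601, 0.0384, 0.2448]
tcp_rot: [0.317, 0.948, 0.0, -0.002]
force: [0.2, -0.3, -0.3]
finger_gap: -0.0004
```

Emit:
{"op": "move_arm", "data": {"increments": [0,0,0,0,0,-0.18,0,0,0,0,0,0,-0.18,0,0,0,0,0,0,-0.18,0,0,0,0,0,0,-0.18,0,0,0,0,0,0,0,0]}}

```text
t: 5.65
tool_pos: [0.4579, 0.0385, 0.238]
tcp_rot: [-0.049, 0.999, 0.001, -0.007]
force: [0.1, -0.0, -0.1]
finger_gap: 0.0001
```

Run:
```python
from h import *
s=ctrl.observe();print(s["tool_pos"],s["force"],s["q"].round(2),R.from_quat(s["tcp_rot"]).as_matrix().round(3))
```

```text
[0.45789576 0.03849003 0.23800275] [ 0.06857557 -0.04492571 -0.11199377] [-0.02  0.18  1.86  0.    1.11 -1.69] [[-0.995 -0.098 -0.013]
 [-0.098  0.995  0.002]
 [ 0.013  0.003 -1.   ]]
```

Emit:
{"op": "move_arm", "data": {"increments": [-20,10,-8,0,-0.01,0.09,0,-40,8,-6,0,0,0,0,-35,0,0,0,0,0,0,0,0,0,0,0,0,0]}}

```text
t: 6.15
tool_pos: [0.5534, 0.0589, 0.2483]
tcp_rot: [0.007, 1.0, 0.001, -0.004]
force: [-0.4, -0.2, -0.4]
finger_gap: -0.0001
```

Run:
```python
from h import *
s=ctrl.observe();print(s["tool_pos"],s["force"],R.from_quat(s["tcp_rot"]).as_matrix().round(3))
cv2.imwrite("pics/s4.png",ctrl.get_image("side")[:,:,::-1])
```

```text
[0.55344908 0.05892704 0.24834938] [-0.43546038 -0.24819155 -0.35872858] [[-1.     0.015 -0.007]
 [ 0.015  1.     0.002]
 [ 0.007  0.002 -1.   ]]
```

View pics/s4.png

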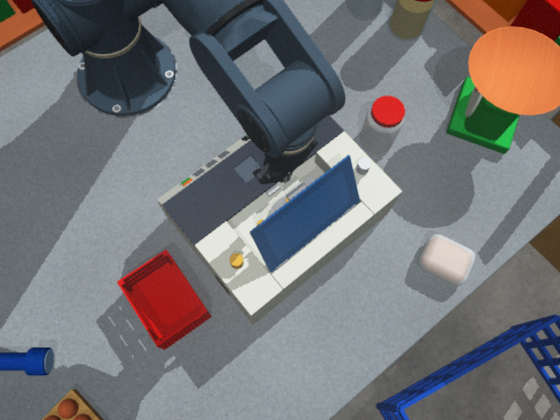

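The fingertips (about 280,170) are in front of the lid and clear of it. I'll push forward gently.

Emit:
{"op": "move_arm", "data": {"increments": [-12,0,-1,0,0,0,0,-12,0,-1,0,0,0,0,-12,0,0,0,0,0,0,-12,0,0,0,0,0,0,-12,0,0,0,0,0,0]}}

```text
t: 6.82
tool_pos: [0.6145, 0.0578, 0.25]
tcp_rot: [0.009, 1.0, 0.001, -0.004]
force: [-0.5, 0.2, 0.2]
finger_gap: -0.0005
```

Emit:
{"op": "move_arm", "data": {"increments": [-12,0,-1,0,0,0,0,-12,0,-1,0,0,0,0,-12,0,0,0,0,0,0,-12,0,0,0,0,0,0]}}

```text
t: 7.32
tool_pos: [0.6657, 0.0569, 0.251]
tcp_rot: [0.009, 1.0, 0.001, -0.005]
force: [-0.8, -0.6, -0.8]
finger_gap: 0.0
```

Run:
```python
from h import *
s=ctrl.observe();print(s["tool_pos"],s["force"],R.from_quat(s["tcp_rot"]).as_matrix().round(3))
cv2.imwrite("pics/s5.png",ctrl.get_image("side")[:,:,::-1])
```

```text
[0.6657434  0.05694144 0.25098356] [-0.77072992 -0.59956876 -0.80210256] [[-1.     0.018 -0.01 ]
 [ 0.018  1.     0.003]
 [ 0.01   0.002 -1.   ]]
```

View pics/s5.png

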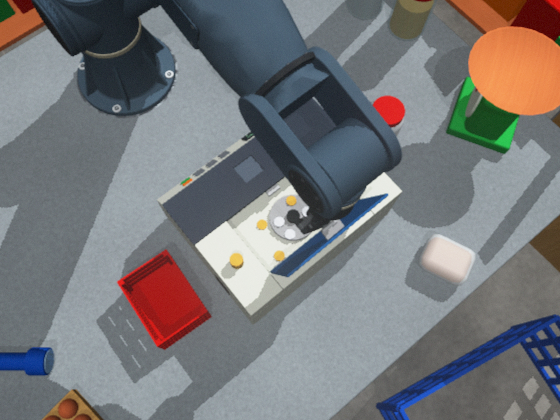

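The lid is past upright, at about 1.75, with its corners near (276,273) and (387,196). I'll nudge it a little further, then back off.

Emit:
{"op": "move_arm", "data": {"increments": [-9,0,0,0,0,0,0,0,0,0,0,0,0,0,20,0,0,0,0,0,0,50,0,0,0,0,0,0,60,0,0,0,0,0,0]}}

```text
t: 8.0
tool_pos: [0.5399, 0.059, 0.2524]
tcp_rot: [0.009, 1.0, 0.001, -0.013]
force: [0.9, -0.2, 0.2]
finger_gap: -0.0003
```

Emit:
{"op": "move_arm", "data": {"increments": [60,0,-20,0,0,0,0,60,0,-20,0,0,0,0,30,0,0,0,0,0,0,0,0,0,0,0,0,0]}}

```text
t: 8.5
tool_pos: [0.3888, 0.0617, 0.2972]
tcp_rot: [0.009, 1.0, 0.001, -0.012]
force: [0.6, 0.9, -1.0]
finger_gap: 0.0002
```

Run:
```python
from h import *
s=ctrl.observe();print(s["t"],s["tool_pos"],s["force"])
a=ctrl.get_image("side");b=ctrl.get_image("top")
cv2.imwrite("pics/s6.png",a[:,:,::-1]);cv2.imwrite("pics/t6.png",b[:,:,::-1])
```

```text
8.5 [0.38880041 0.06174461 0.29724069] [ 0.55723969  0.91127901 -0.97875267]
```

View pics/s6.png

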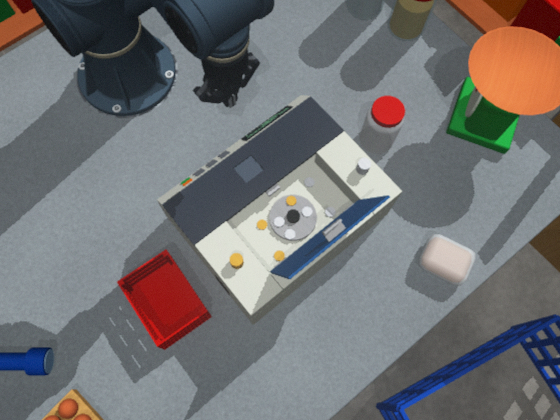

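View pics/t6.png

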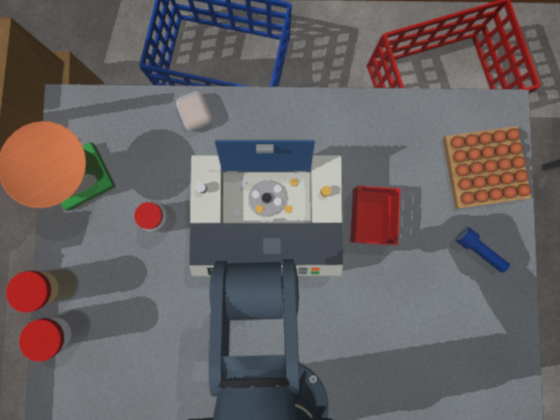

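Run:
```python
from h import *
for th in (1.57,1.75,1.85,1.95):
  print(th,[(n,proj(n,(.660-.135*np.cos(th),.057+dy,.1475+.135*np.sin(th))).round(1)) for n in("side","top") for dy in(-.118,.118)])
for n,f,roi in (("side","s6",(265,395,185,285)),("top","t6",(210,320,130,180))):
    hsv=cv2.cvtColor(cv2.imread(f"pics/{f}.png"),cv2.COLOR_BGR2HSV);x0,x1,y0,y1=roi
    w=np.zeros(hsv.shape[:2],bool);w[y0:y1,x0:x1]=1
    m=big((hsv[...,0]>98)&(hsv[...,0]<118)&(hsv[...,1]>130)&w)
    print(n,cv2.approxPolyDP(cv2.findContours(m.astype(np.uint8),0,2)[0][0],3,True).reshape(-1,2).tolist())
a=cv2.imread("pics/s6.png").astype(int);b=cv2.imread("pics/side0.png").astype(int)
for nm,(x,y,r) in dict(jar=(388,112,18),basket=(165,300,45),A=(363,165,8),B=(236,261,8)).items():
    print(nm,abs(a-b)[y-r:y+r,x-r:x+r].mean().round(2))
```

```text
1.57 [('side', array([269.1, 255.2])), ('side', array([371.4, 175.4])), ('top', array([315.7, 159.8])), ('top', array([213.9, 158.7]))]
1.75 [('side', array([278. , 266.3])), ('side', array([380.3, 185.6])), ('top', array([315.6, 149.8])), ('top', array([214.3, 148.7]))]
1.85 [('side', array([282.8, 272.7])), ('side', array([384.9, 191.5])), ('top', array([315.5, 144.6])), ('top', array([214.6, 143.4]))]
1.95 [('side', array([287.5, 279. ])), ('side', array([389.3, 197.6])), ('top', array([315.4, 139.7])), ('top', array([215. , 138.5]))]
side [[388, 196], [371, 199], [375, 201], [369, 206], [359, 201], [355, 204], [357, 210], [351, 208], [352, 215], [349, 209], [349, 213], [343, 213], [347, 228], [307, 259], [303, 258], [303, 264], [288, 277]]
top [[216, 141], [223, 169], [292, 170], [301, 166], [308, 169], [313, 143]]
jar 2.3
basket 2.82
A 1.77
B 2.43
```

```bash
python3 -c "
from workcell import ctrl
print(ctrl.close_job(), ctrl.observe()['t'])"
```

```text
the job is handed in; nothing more can be done
the job is handed in; nothing more can be done
```

The hopper lid is open and standing by itself, and I've handed the job in. The robot's clock read 8.5 s at the last check, well under the 64 s limit.

- **Button:** I found it in all three cameras at about (0.461, 0.040). With the fingers closed I felt down lightly onto the plate, about 1.6 N at 2.5 mm below the panel, and pressed it to about 8 mm below. The lid then sprang up to about 1.15 rad.
- **Lid:** I pushed it back with the fingertips to about 1.9 rad in the last side and top pictures. That is past upright and close to its stop. My own estimate from the fingertip position before the last nudge was about 1.75, a little lower than the pictures suggest.
- **Bystanders:** The jar, the basket and both coin stacks look unmoved compared with the first side picture.
- **Robot:** The arm is well clear of everything. Force readings stayed within about 3 N, and the readings at the end (about 1 N) are the same as sensor noise in free air.

No check failed.

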